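# Hold the gel viewer's lid in its hinge, ready for the pin

### The job

Take the windowed lid (the taller panel, with one hinge knuckle in the middle of its lower edge) out of the rack and lower it gently, upright, between the two hinge knuckles at the back of the gel-viewing machine until the three knuckle holes line up, so that a colleague can slide the hinge pin straight through. Finish while still holding it there: still, upright, carried by the gripper alone and not touching the machine. Leave the shorter blind cover in its slot, and the hinge pin, bottle and tip box where they are.

Things in the scene. Friction and masses are not known exactly. Their poses are not given: they have to be found in the camera images.
- lid: Sizes in mm. Loose windowed beige lid, 250 g. Origin: mid hole axis of its knuckle; x normal to panel, y along hole, z up. Knuckle: tube along y, 50 long, 22 outside, 12 hole. Panel 10 (x) by 150 (y), z = 18 to 128, centred in x and y; pinch the flat top rail. Same front and back: half a turn is fine. Stands in either rack slot, origin 27 and top edge 155 above bench.
- blind: Bystander in the other slot: solid beige cover, no window, 150 x 10 mm, only 85 mm tall (top edge 130 mm above the bench), with two knuckles at y = -45 and 45 mm instead of one. Origin and axes as the lid's.
- rack: White fixed rack, 120 (x) by 168 (y), 75 mm high; origin at the centre of its underside. Two slots for panels run along y at x = -35 and 35 mm, 14 mm wide, 30 mm deep; they hold only a panel's ends (beyond |y| = 60 mm). Lift a panel 40 mm straight up to clear them.
- machine: Fixed gel-viewing machine: beige box 190 x 190 mm, deck 55 mm high with dark glass, screen on its -x front. Origin at centre of underside; x to its back edge, y along the hinge. Two aluminium knuckles on the deck at x = 75, y = -60 to -30 and 30 to 60 mm: tubes along y, 22 outside, 12 hole, tops 89 mm high, 60 mm gap between.
- machine_hinge (a point): Middle of the machine's hinge axis, halfway between its two knuckles, 78 mm above the bench; axes as the machine's, y along the holes. The lid's origin belongs here. Below it is only the deck, 23 mm lower, so the lid cannot rest in place and must be held.
- pin: Bystander: steel hinge pin, 6 mm thick, 130 mm long, lying along y in a low blue-green tray (50 x 160 mm, 12 mm high) on the bench beyond the work; origin at the middle of its underside.
- bottle: Bystander: closed glass bottle with blue cap, 68 mm diameter, 130 mm high, origin under its centre.
- tipbox: Bystander: blue-green pipette tip box with pale lid, 82 x 117 mm, 68 mm high, origin under its centre.
Mind the look-alikes: they are no part of the job. Leave any blue or purple look-alike of the lid alone.

How it is judged:
By the outcome, as a careful person would: the job done as asked, in the order asked, and still so for the second after the job is handed in, while the arm keeps its last pose, push and grip.
It also fails if it takes over 35 s, if anything falls off the work surface, if the arm or the gripper's body presses on something with over 40 N, if the wrist force passes 120 N, or if a joint passes its speed limit or range.

### The arm

A 6-joint arm with a two-finger parallel gripper is mounted at the origin on the work surface. World frame = base frame: x ahead of the robot, y to its left, z up, the work surface at z = 0. Lengths are in m, angles in degrees, forces in N, time in s.
With the tool pointing down it reaches from about 0.4 to 0.825 m from the base axis. Payload 7 kg.
Tool frame: the origin (TCP) lies midway between the tips of the shut fingers; the grasp point (between the pads) lies r.tcp_to_grasp behind it (r.tcp_to_grasp is the distance from the TCP to the grasp point, in m); x points along the fingers, y is the direction in which the jaws open and shut, and the axes are right-handed (so a half turn about x gives the same grasp; the last joint's range is limited). The gripper opens to 88 mm and grips with 3 to 60 N. Pads are 19 mm wide; open, the fingers measure 130 mm over their backs; the gripper's body (78 mm by 193 mm) begins 47 mm behind the grasp point.
Start: joints at [90.189, 20.546, 0.682, 0, -70.136, -16.507], TCP at [0.19, 0.648, 0.227] pointing down, gripper open.
Joint ranges: [-176.03, 176.03], [-82.01, 121.73], [-58.28, 71.71], [-173.87, 95.51], [-174.79, -0.11], [-173.66, 173.66]. Speed limits (degrees/s): [136.94, 136.94, 172.46, 180, 180, 180].

### API

Orientations are given as [roll, pitch, yaw] about the fixed x, y, z axes, in that order (R = Rz(yaw) Ry(pitch) Rx(roll)).
In Python, from plant import r gives the robot as it stands.
- The arm moves only by the tool carry_out, never from a script. Its argument "moves" is a list of rows, each a list of 7 numbers: the shift along the world's x, y, z in mm, then the turn, a rotation vector about the world's x, y, z in rad, then the opening in per cent of the stroke, from 0 (shut) to 100 (fully open). In form: [[x, y, z, wx, wy, wz, claw], ...]. A call has 1 to 5 rows; each row is the pose to reach, as a shift and turn from the pose commanded when the call began; what a row does not reach only later rows make up. A row lasts 1/10 s, in which the tool goes at most 50 mm and 8.59 degrees, less where a joint would pass 70% of its speed; a pose out of reach is approached as far as the arm can. A call with a gripper value outside its range is refused whole. The fingers move at their own pace and stop on an object; "squeeze" is the grip in N (left out, the last holds). Time passes only in rows, so rows that repeat a pose let the fingers close. It gives the time, the measured TCP pose, the force and the opening at its end, in the units of the state.
- r.get_state(): the state, without advancing time (a new reading comes with each control period).
- r.capture(name): name is "scene" or "side" or "wrist"; returns the picture (420x560x3 uint8, blue, green, red); there is no depth.
- r.camera_params(name): a dict with "K" (3x3 intrinsics, pixels), "rvec" (rotation vector, rad) and "tvec" (3), from world to camera coordinates, as OpenCV has them. Camera axes: x right, y down, z forward; pixel columns grow to the right and rows downward; lengths in m; the calibration is good to about 2 mm. A picture is of the moment at which its call begins: read the wrist's pose just before it. camera_params takes no time and is no camera call; for the wrist camera it gives the pose at the moment of the call.
- r.close_job(): hands the job in, once; it reports no verdict.
The state is a dict: "time_s": time; "joints": joint angles; "qd": joint speeds; "joint_torque": joint torques, N m; "tcp_pos": TCP position; "eef_rot": TCP orientation; "contact_force": force on the tool from outside, world axes, zero at the start; "moment": the same for the moment, N m; "gripper_width": finger opening in m.
Only numpy, scipy, OpenCV 4.12 (cv2) and the standard library are available. Lean on these libraries where they do the work, as an engineer would, in place of code of your own. Each camera call takes 0.05 s, during which the arm holds its last target. There are 200 camera calls.

## Working session

There is one attempt and no reset: what is moved stays moved. The work goes in short steps, Python scripts to look and compute and a tool call to move; the robot and the scene stay as the last step left them, time stands still between calls to the robot, and variables do not carry over. Pictures are saved under pics/ and viewed, about 8 in all and at most 12, crops included, and the job is handed in when it is done.

Besides the shell and the picture viewer there is one more tool, called after "Emit:" as name(argument=value, ...) on one line, values as JSON. carry_out: Moves the arm, as the interface text tells. Its arguments: {"type":"object","properties":{"moves":{"type":"array"},"squeeze":{"type":"number"}},"required":["moves"]}

```bash
mkdir -p pics; cat > h.py <<'E'
import numpy as np, cv2
from plant import r
def P(n):
    c=r.camera_params(n); R=cv2.Rodrigues(np.array(c["rvec"],float))[0]
    return np.array(c["K"],float),R,np.array(c["tvec"],float).ravel()
def proj(n,X,p=None):
    K,R,t=p or P(n); q=(np.atleast_2d(X)@R.T+t)@K.T; return q[:,:2]/q[:,2:]
def atz(n,uv,z,p=None):
    K,R,t=p or P(n); uv=np.atleast_2d(uv).astype(float)
    d=np.c_[uv,np.ones(len(uv))]@np.linalg.inv(K).T@R; c=-R.T@t
    return c+d*((z-c[2])/d[:,2:])
E
python3 - <<'E'
from h import *
s=r.get_state(); print(s, r.tcp_to_grasp)
for n in("scene","side","wrist"):
    cv2.imwrite(f"pics/{n}0.png",r.capture(n)); K,R,t=P(n); print(n,K[0,0],-R.T@t,R[2])
E
```

```text
{'time_s': 0.0, 'joints': array([ 9.01900480e+01,  2.05920420e+01,  6.33898736e-01, -2.14486992e-02,
       -7.01356374e+01, -1.65079920e+01]), 'qd': array([ 0.03329489,  0.12650174, -0.06693924,  0.09036992,  0.06720689,
        0.02209727]), 'joint_torque': array([-2.37888671e-03, -5.82723463e+01,  2.93076038e+01,  6.99756458e+00,
        7.07656582e-03, -1.57113959e-04]), 'tcp_pos': array([0.18952074, 0.64733586, 0.22561261]), 'eef_rot': array([  94.37560827,   89.90407558, -101.9496404 ]), 'contact_force': array([0.61216316, 0.41391758, 0.42525114]), 'moment': array([ 0.02349615, -0.02658883, -0.01788738]), 'gripper_width': 0.0874476132361709} 0.0188
scene 394.91846195294085 [1.23047305 0.28485431 0.75176644] [-0.68351252 -0.30838534 -0.66159589]
side 543.3211284960208 [ 0.27364798 -0.96277801  1.04892301] [ 0.1787856   0.69539145 -0.69603624]
wrist 331.22693648238214 [0.25209323 0.6287794  0.38432733] [-0.23679882  0.06714999 -0.96923537]
```

View pics/scene0.png

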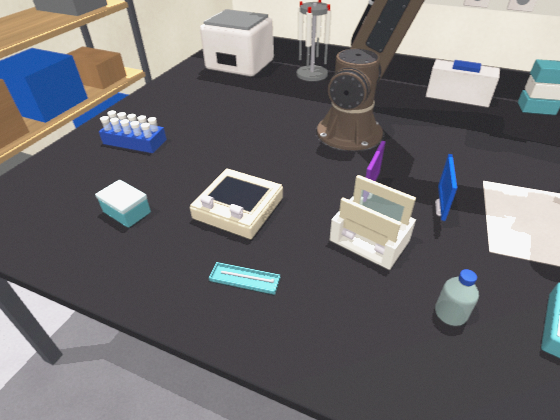

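View pics/side0.png

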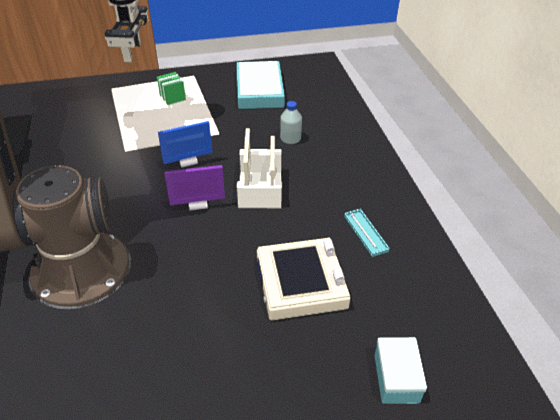

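The beige windowed lid is probably the panel in the rack slot nearer the robot, at scene (383,203) and side (247,155). Look-alikes are the blind at scene (370,220), the purple panel at (376,165) and the blue panel at (448,188). The machine is at scene (238,200) and side (303,277). Next I'll take one close crop of each.

```bash
python3 - <<'E'
from h import *
a=cv2.imread("pics/scene0.png");b=cv2.imread("pics/side0.png")
f=lambda i,x,y:cv2.resize(i[y:y+75,x:x+100],(400,300),interpolation=cv2.INTER_CUBIC)
def g(i,x,y):
    o=f(i,x,y)
    for k in range(0,100,10):
        cv2.line(o,(k*4,0),(k*4,5 if k%50 else 12),(0,255,255),1)
        if k<75: cv2.line(o,(0,k*4),(5 if k%50 else 12,k*4),(0,255,255),1)
    return o
# origins: scene rack (325,175)+, scene machine (188,165), side rack (215,130), side machine(253,235 )
o=np.vstack([np.hstack([g(a,322,178),g(a,188,165)]),np.hstack([g(b,215,130),g(b,253,238)])])
cv2.imwrite("pics/c1.png",o)
E
```

```text
(no output)
```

View pics/c1.png

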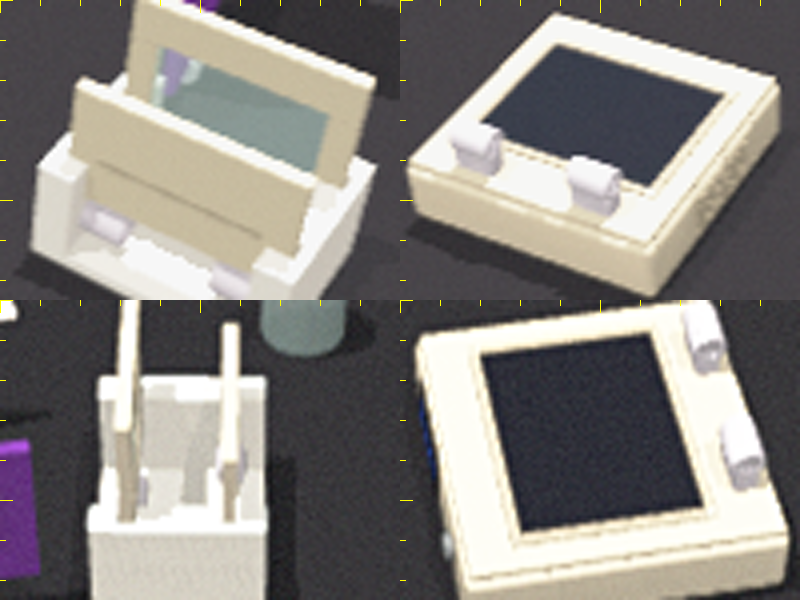

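Crop: the windowed lid stands in the rack's robot-side slot (scene top edge from about (356,178) to (416,197)). The shorter blind, with two knuckles, stands in front. Machine knuckles are at scene (207,201) and (236,211).

```bash
python3 - <<'E'
from h import *
np.set_printoptions(precision=4,suppress=True)
print("rack top side\n",atz("side",[(237.5,183),(281.7,184),(281,149.5),(240,149.5)],.075))
print("machine deck side\n",atz("side",[(256.8,247.5),(269,309),(350,297),(328,238)],.055))
print("machine deck scene\n",atz("scene",[(190.5,206),(226.8,168.5),(282.5,185),(251,226)],.055))
print("knuckle tops side\n",atz("side",[(329,241),(338,271)],.089), "\nscene\n",atz("scene",[(207.5,197.5),(237.5,206.5)],.089))
print("lid top scene\n",atz("scene",[(356.5,178),(415.5,197.5)],.155))
print("lid top side\n",atz("side",[(245.5,162),(248,130)],.155))
E
```

```text
rack top side
 [[0.4228 0.1485 0.075 ]
 [0.5393 0.1189 0.075 ]
 [0.5721 0.2682 0.075 ]
 [0.4553 0.2934 0.075 ]]
machine deck side
 [[ 0.431  -0.0765  0.055 ]
 [ 0.4215 -0.2625  0.055 ]
 [ 0.6077 -0.2707  0.055 ]
 [ 0.6115 -0.0838  0.055 ]]
machine deck scene
 [[ 0.6104 -0.2627  0.055 ]
 [ 0.4253 -0.2571  0.055 ]
 [ 0.4332 -0.0722  0.055 ]
 [ 0.6153 -0.0792  0.055 ]]
knuckle tops side
 [[ 0.5995 -0.1239  0.089 ]
 [ 0.5926 -0.2181  0.089 ]] 
scene
 [[ 0.5952 -0.2137  0.089 ]
 [ 0.5959 -0.1249  0.089 ]]
lid top scene
 [[0.4519 0.1362 0.155 ]
 [0.471  0.2818 0.155 ]]
lid top side
 [[0.4451 0.1349 0.155 ]
 [0.4776 0.273  0.155 ]]
```

```bash
cat >> h.py <<'E'
from scipy.spatial.transform import Rotation as Ro
def Rt(s=None):
    s=s or r.get_state(); return Ro.from_euler("xyz",s["eef_rot"],degrees=True)
def axes(s=None):
    return Rt(s).as_matrix()
E
python3 - <<'E'
from h import *
np.set_printoptions(precision=4,suppress=True)
A=axes(); print(A); print("toolx",A[:,0],"tool y angle",np.degrees(np.arctan2(A[1,1],A[0,1])))
K,R,t=P("wrist"); p=r.get_state()["tcp_pos"]; print("cam in tool",A.T@(-R.T@t-p), "optic", A.T@R[2])
E
```

```text
[[-0.0002 -0.2811 -0.9597]
 [-0.0012 -0.9597  0.2811]
 [-1.      0.0012 -0.0001]]
toolx [-0.0002 -0.0012 -1.    ] tool y angle -106.32516218626434
cam in tool [-0.1585  0.0005 -0.0653] optic [0.9692 0.0009 0.2463]
```

Emit:
carry_out(moves=[[25,-40,4,0,0,-0.14,100],[50,-80,8,0,0,-0.28,100],[75,-120,12,0,0,-0.42,100],[100,-160,16,0,0,-0.56,100],[125,-200,20,0,0,-0.7,100]])

```text
time_s: 0.65
tcp_pos: [0.3152, 0.4459, 0.2466]
eef_rot: [112.2, 90.0, -124.5]
contact_force: [1.2, 0.8, -0.1]
gripper_width: 0.0873
```

Emit:
carry_out(moves=[[25,-40,0,0,0,-0.14,100],[50,-80,0,0,0,-0.28,100],[75,-120,0,0,0,-0.42,100],[100,-160,0,0,0,-0.56,100],[125,-200,0,0,0,-0.7,100]])

```text
time_s: 1.15
tcp_pos: [0.4402, 0.246, 0.2467]
eef_rot: [-22.5, 90.0, 60.7]
contact_force: [1.5, 0.8, 0.3]
gripper_width: 0.0878
```

Emit:
carry_out(moves=[[22,-40,0,0,0,-0.1,100],[22,-40,0,0,0,-0.1,100],[22,-40,0,0,0,-0.1,100]])

```text
time_s: 1.45
tcp_pos: [0.462, 0.2066, 0.2464]
eef_rot: [114.5, 90.0, -167.9]
contact_force: [-0.1, 1.3, -0.6]
gripper_width: 0.0876
```

```bash
python3 - <<'E'
from h import *
np.set_printoptions(precision=4,suppress=True)
s=r.get_state(); A=axes(s); print(s["time_s"],s["joints"],s["tcp_pos"],A[:,0],np.degrees(np.arctan2(A[1,1],A[0,1])))
p=P("wrist"); np.savez("w1.npz",*p); cv2.imwrite("pics/w1.png",cv2.resize(r.capture("wrist"),(784,588)))
E
```

```text
1.45 [ 46.362    3.7198 -18.414   -0.0117 -67.8821 -58.7494] [0.462  0.2066 0.2464] [-0.0003 -0.0001 -1.    ] 167.60817589076407
```

View pics/w1.png

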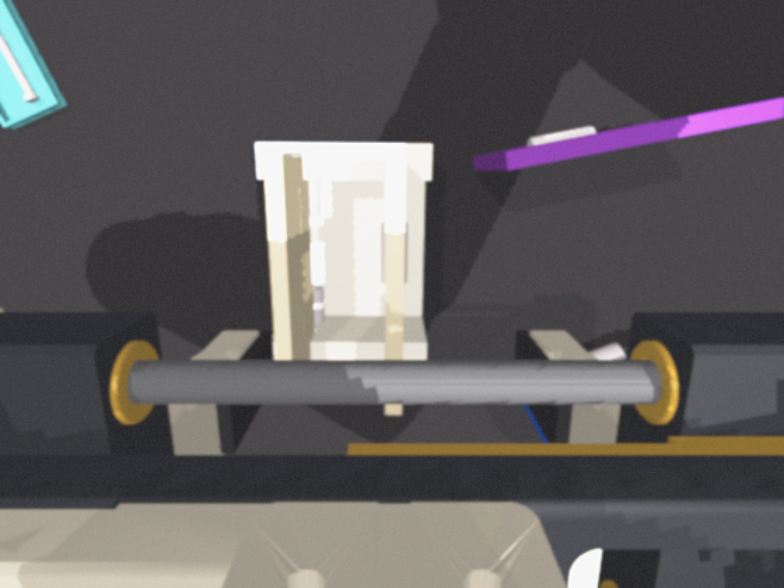

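Wrist picture (1.4x): the lid's top edge runs from about (396,147) to (394,413), centred between the open fingers and parallel to them. The blind is at columns 270–300, left of it.

```bash
python3 - <<'E'
from h import *
np.set_printoptions(precision=4,suppress=True)
f=np.load("w1.npz"); p=[f[k] for k in f]
uv=np.array([(385,149),(406,149),(385,412),(403,412)])/1.4
X=atz("wrist",uv,.155,p); print(X)
m=(X[:2]+X[2:])/2; a=(X[0]+X[1])/2; b=(X[2]+X[3])/2; d=a-b if a[1]>b[1] else b-a
print("centre",m.mean(0)*1,"len",np.linalg.norm(d),"yaw",np.degrees(np.arctan2(-d[0],d[1])))
print(np.linalg.norm(X[0]-X[1]),np.linalg.norm(X[2]-X[3]))
E
```

```text
[[0.4493 0.1312 0.155 ]
 [0.4386 0.1335 0.155 ]
 [0.4824 0.2782 0.155 ]
 [0.4719 0.2805 0.155 ]]
centre [0.4605 0.2059 0.155 ] len 0.1506508564746762 yaw -12.724348005314337
0.01086040080186844 0.010743788469319582
```

Emit:
carry_out(moves=[[-1.5,-1,0,0,0,0,40],[-1.5,-1,-15,0,0,-0.005,40],[-1.5,-1,-30,0,0,-0.005,40],[-1.5,-1,-45,0,0,-0.005,40],[-1.5,-1,-60,0,0,-0.005,40]])

```text
time_s: 2.0
tcp_pos: [0.4595, 0.208, 0.1861]
eef_rot: [-19.8, 90.0, 57.8]
contact_force: [0.4, 0.3, -0.0]
gripper_width: 0.0528
```

Emit:
carry_out(moves=[[0,0,-16,0,0,0,40],[0,0,-32,0,0,0,40],[0,0,-48,0,0,0,40],[0,0,-58,0,0,0,40],[0,0,-62,0,0,0,40]])

```text
time_s: 2.5
tcp_pos: [0.4594, 0.2073, 0.1237]
eef_rot: [145.0, 89.9, -137.5]
contact_force: [0.3, 0.5, 0.3]
gripper_width: 0.0355
```

Emit:
carry_out(moves=[[0,0,0,0,0,0,25],[0,0,0,0,0,0,18],[0,0,0,0,0,0,10],[0,0,0,0,0,0,5],[0,0,0,0,0,0,0]], squeeze=25)

```text
time_s: 3.0
tcp_pos: [0.4604, 0.207, 0.1252]
eef_rot: [-28.9, 89.9, 48.6]
contact_force: [-0.2, 0.3, 4.0]
gripper_width: 0.0098
```

```bash
python3 - <<'E'
from h import *
np.set_printoptions(precision=4,suppress=True)
s=r.get_state(); A=axes(s); print(s["time_s"],s["joints"],s["tcp_pos"],s["gripper_width"],s["contact_force"],s["moment"],np.degrees(np.arctan2(A[1,1],A[0,1])))
E
```

```text
3.0 [ 46.5413   9.9003 -28.5394  -0.0027 -51.5007 -59.0915] [0.4604 0.207  0.1252] 0.009796793113575493 [-0.1989  0.3103  4.0473] [ 0.3783  0.5964 -0.0219] 167.44813462991615
```

Emit:
carry_out(moves=[[0,0,0,0,0,0,0],[0,0,0,0,0,0,0],[0,0,3,0,0,0,0],[0,0,8,0,0,0,0],[0,0,14,0,0,0,0]], squeeze=35)

```text
time_s: 3.5
tcp_pos: [0.4599, 0.2064, 0.1385]
eef_rot: [148.7, 89.9, -133.8]
contact_force: [1.9, 0.1, -3.4]
gripper_width: 0.0099
```

Emit:
carry_out(moves=[[0,0,8,0,0,0,0],[0,0,18,0,0,0,0],[0,0,28,0,0,0,0],[0,0,38,0,0,0,0],[0,0,46,0,0,0,0]])

```text
time_s: 4.0
tcp_pos: [0.4602, 0.2069, 0.1858]
eef_rot: [-27.1, 90.0, 50.4]
contact_force: [-1.1, -0.3, -2.8]
gripper_width: 0.0097
```

```bash
python3 - <<'E'
from h import *
np.set_printoptions(precision=4,suppress=True)
s=r.get_state(); A=axes(s); print(s["time_s"],s["tcp_pos"],s["gripper_width"],s["contact_force"],s["moment"],A)
f=lambda i,x,y:cv2.resize(i[y:y+150,x:x+200],(400,300),interpolation=cv2.INTER_CUBIC)
a=r.capture("scene");b=r.capture("side");w=r.capture("wrist")
cv2.imwrite("pics/c2.png",np.vstack([np.hstack([f(a,280,110),f(b,160,60)]),np.hstack([cv2.resize(w,(400,300)),cv2.resize(b,(400,300))])]))
cv2.imwrite("pics/scene2.png",a);cv2.imwrite("pics/side2.png",b)
E
```

```text
4.0 [0.4602 0.2069 0.1858] 0.009726976598973416 [-1.0523 -0.2942 -2.8185] [ 0.0786 -0.1255  0.0571] [[ 0.0006 -0.9761  0.2171]
 [ 0.0007  0.2171  0.9761]
 [-1.     -0.0004  0.0008]]
```

View pics/c2.png

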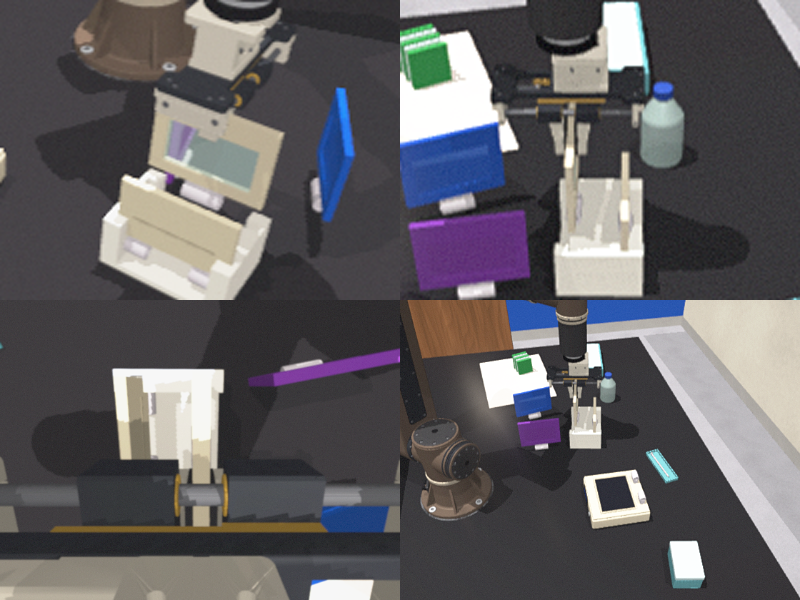

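Picture: the lid hangs upright in the gripper above the rack, and the blind is still in its slot. Raising it and carrying it over to the hinge.

Emit:
carry_out(moves=[[0,0,20,0,0,0,0],[0,0,45,0,0,0,0],[2,-5,65,0,0,0,0],[8,-22,72,0,0,0.01,0],[18,-50,72,0,0,0.025,0]])

```text
time_s: 4.65
tcp_pos: [0.4785, 0.1575, 0.2575]
eef_rot: [-36.1, 89.9, 43.0]
contact_force: [0.6, 0.3, -3.5]
gripper_width: 0.0098
```

Emit:
carry_out(moves=[[12,-34,0,0,0,0.015,0],[24,-68,0,0,0,0.03,0],[36,-102,0,0,0,0.045,0],[48,-136,0,0,0,0.06,0],[60,-170,0,0,0,0.08,0]])

```text
time_s: 5.15
tcp_pos: [0.5381, -0.0146, 0.2559]
eef_rot: [95.6, 89.9, 179.1]
contact_force: [-0.2, -0.0, -2.7]
gripper_width: 0.0099
```

Emit:
carry_out(moves=[[12,-34,0,0,0,0.02,0],[24,-68,0,0,0,0.04,0],[36,-102,0,0,0,0.06,0],[48,-136,0,0,0,0.07,0],[57,-157,0,0,0,0.075,0]])

```text
time_s: 5.65
tcp_pos: [0.5952, -0.1724, 0.2553]
eef_rot: [93.0, 89.9, -179.2]
contact_force: [-0.2, 0.6, -3.0]
gripper_width: 0.0098
```

Emit:
carry_out(moves=[[0,0,-10,0,0,0,0],[0,0,-20,0,0,0,0],[0,0,-30,0,0,0,0],[0,0,-34,0,0,0,0],[0,0,-34,0,0,0,0]])

```text
time_s: 6.15
tcp_pos: [0.5946, -0.1694, 0.2217]
eef_rot: [87.4, 89.9, 175.3]
contact_force: [-0.3, 0.6, -3.1]
gripper_width: 0.0097
```

```bash
cat > look.py <<'E'
import sys
from h import *
np.set_printoptions(precision=4,suppress=True)
s=r.get_state(); A=axes(s); print(s["time_s"],s["tcp_pos"],s["gripper_width"],s["contact_force"],s["moment"],"\ntoolx",A[:,0],"yaw",np.degrees(np.arctan2(A[1,1],A[0,1])))
n=sys.argv[1]
a=r.capture("scene");b=r.capture("side");w=r.capture("wrist")
for k,i in zip(("scene","side","wrist"),(a,b,w)): cv2.imwrite(f"pics/{k}{n}.png",i)
def g(i,x,y,wd,k):
    o=cv2.resize(i[y:y+wd*3//4,x:x+wd],(400,300),interpolation=cv2.INTER_CUBIC)
    for j in range(0,wd,10):
        q=int(j*400/wd); L=12 if j%50==0 else 5
        cv2.line(o,(q,0),(q,L),(0,255,255),1); cv2.line(o,(0,q),(L,q),(0,255,255),1)
    return o
c=proj("scene",s["tcp_pos"]-[0,0,.07])[0].astype(int); d=proj("side",s["tcp_pos"]-[0,0,.07])[0].astype(int)
print("crops",c-[50,37],d-[50,37])
cv2.imwrite(f"pics/c{n}.png",np.vstack([np.hstack([g(a,c[0]-50,c[1]-37,100,4),g(b,d[0]-50,d[1]-37,100,4)]),np.hstack([cv2.resize(w,(400,300)),cv2.resize(b,(400,300))])]))
E
python3 look.py 3
```

```text
6.15 [ 0.5946 -0.1694  0.2217] 0.009650742980806858 [-0.3398  0.6396 -3.1064] [ 0.0709 -0.0568 -0.0084] 
toolx [-0.0016  0.0001 -1.    ] yaw 177.826302451199
crops [169 145] [284 199]
```

View pics/c3.png

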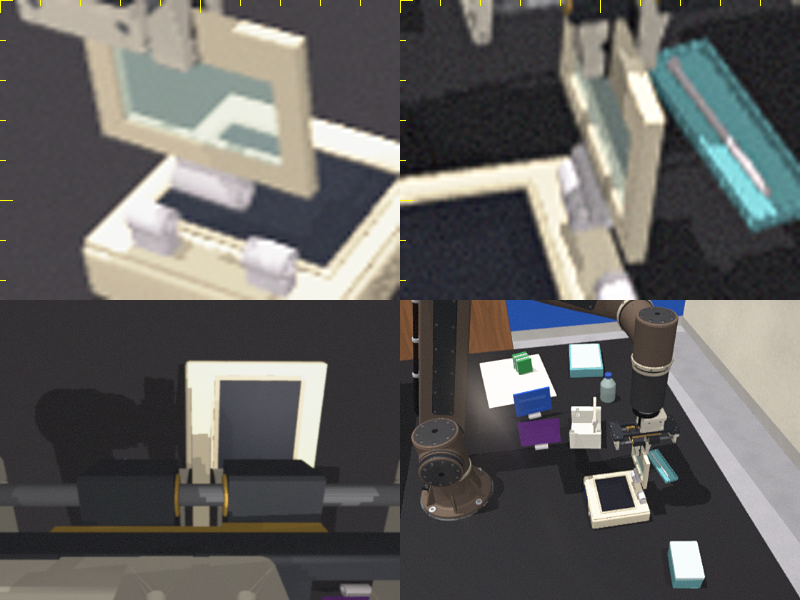

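The lid hangs between and above the two machine knuckles, at scene (222,191) against knuckles (207,201) and (236,211). Next I'll overlay the CAD outlines on both views to measure the offset.

```bash
cat > ov.py <<'E'
from h import *
def place(pts,x,y,z,yaw):
    return np.array(pts)@Ro.from_euler("z",yaw,degrees=True).as_matrix().T+[x,y,z]
def tube(y0,y1,ro=.011):
    t=np.linspace(0,2*np.pi,25); c=np.c_[ro*np.cos(t),0*t,ro*np.sin(t)]
    L=[c+[0,y0,0],c+[0,y1,0]]
    return L
def box(x0,x1,y0,y1,z0,z1):
    b=lambda z:np.array([[x0,y0,z],[x1,y0,z],[x1,y1,z],[x0,y1,z],[x0,y0,z]])
    return [b(z0),b(z1)]+[np.array([[x,y,z0],[x,y,z1]]) for x in(x0,x1) for y in(y0,y1)]
LID=tube(-.025,.025)+box(-.005,.005,-.075,.075,.018,.128)
MAC=tube(-.06,-.03)+tube(.03,.06)+box(-.17,.02,-.095,.095,-.078,-.023)   # about the hinge point
def panel(img,cam,models,cx,cy,w=60,W=400,H=300):
    k=W/w; x0=int(cx-w/2);y0=int(cy-w*H/W/2)
    o=cv2.resize(img[y0:y0+int(w*H/W),x0:x0+w],(W,H),interpolation=cv2.INTER_CUBIC)
    for m,pose,col in models:
        for L in m:
            uv=(proj(cam,place(L,*pose))-[x0,y0]+.5)*k-.5
            cv2.polylines(o,[np.round(uv*8).astype(np.int32)],False,col,1,cv2.LINE_AA,3)
    return o
E
cat > o1.py <<'E'
from ov import *
M=(.5957,-.1705,.078,-2.4); s=(.5946,-.1694,.2217)
L=(s[0],s[1]-.001,s[2]-.0975,-2.2)
rows=[]
for k,i,m in((("0"),"0",(MAC,M,(0,0,255))),("3","3",(LID,L,(0,0,255)))):
    row=[]
    for cam in("scene","side"):
        c=proj(cam,np.array(M[:3]) if k=="0" else np.array(L[:3])+[0,0,.05])[0]
        row.append(panel(cv2.imread(f"pics/{cam}{i}.png"),cam,[m],c[0],c[1],60 if k=="0" else 80))
    rows.append(np.hstack(row))
cv2.imwrite("pics/o1.png",np.vstack(rows))
E
python3 o1.py
```

```text
(no output)
```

View pics/o1.png

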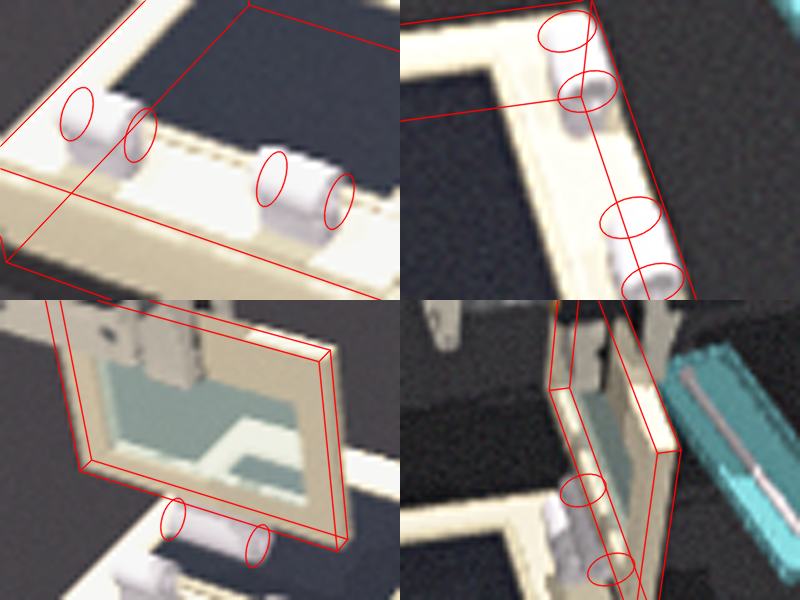

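The overlays agree to about 1 px (2 mm). y clearance looks centred, and the machine lies about 1–2 mm further in +x. Lowering gently.

Emit:
carry_out(moves=[[1,0,-6,0,0,-0.004,0],[1.5,0,-14,0,0,-0.004,0],[1.5,0,-22,0,0,-0.004,0],[1.5,0,-28,0,0,-0.004,0],[1.5,0,-32,0,0,-0.004,0]])

```text
time_s: 6.8
tcp_pos: [0.5962, -0.1702, 0.1894]
eef_rot: [88.5, 89.9, 176.0]
contact_force: [-1.3, -0.4, -2.3]
gripper_width: 0.0095
```

Emit:
carry_out(moves=[[0,0,-4,0,0,0,0],[0,0,-8,0,0,0,0],[0,0,-11,0,0,0,0],[0,0,-13,0,0,0,0],[0,0,-14,0,0,0,0]])

```text
time_s: 7.3
tcp_pos: [0.5966, -0.1702, 0.1764]
eef_rot: [106.1, 90.0, -166.3]
contact_force: [-0.1, 0.5, -3.1]
gripper_width: 0.0096
```

Emit:
carry_out(moves=[[0,0,0,0,0,0,0],[0,0,0,0,0,0,0],[0,0,0,0,0,0,0]])

```text
time_s: 7.6
tcp_pos: [0.5968, -0.1702, 0.1768]
eef_rot: [-97.2, 90.0, -9.6]
contact_force: [-0.1, -0.3, -3.4]
gripper_width: 0.0096
```

```bash
python3 look.py 4; cat > o2.py <<'E'
import sys
from ov import *
# averaged fresh pictures, raw on top, overlay with the lid at its believed pose below
n=sys.argv[1]; s=r.get_state()["tcp_pos"]
M=(.5957,-.1705,.078,-2.4)
rows=[[],[]]
for cam in("scene","side"):
    im=np.mean([r.capture(cam).astype(float) for _ in range(6)],0).astype(np.uint8)
    cv2.imwrite(f"pics/{cam}{n}.png",im)
    c=proj(cam,np.array(M[:3]))[0]; x0,y0=int(c[0]-25),int(c[1]-18); print(cam,"crop origin",x0,y0,"scale 8")
    t=[(tube(-.06,-.03)+tube(.03,.06),M,(0,0,255)),(tube(-.025,.025),M,(0,160,0))]
    rows[0].append(panel(im,cam,[],c[0],c[1],50)); rows[1].append(panel(im,cam,t,c[0],c[1],50))
cv2.imwrite(f"pics/o{n}.png",np.vstack([np.hstack(q) for q in rows]))
E
python3 o2.py 5
```

```text
7.6 [ 0.5968 -0.1702  0.1768] 0.009619968552887853 [-0.0812 -0.3025 -3.3967] [ 0.0935 -0.0483  0.0308] 
toolx [ 0.0004 -0.0001 -1.    ] yaw 177.53927651559633
crops [170 159] [284 213]
scene crop origin 197 187 scale 8
side crop origin 307 240 scale 8
```

View pics/o5.png

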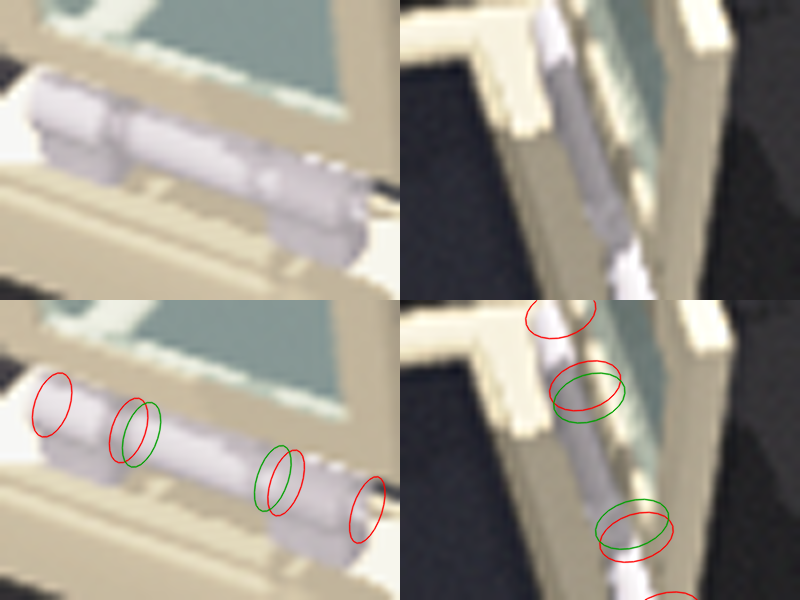

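```bash
cat > strip.py <<'E'
import sys
from ov import *
n=sys.argv[1]; M=(.5957,-.1705,.078,-2.4); out=[]
ys=np.linspace(-.066,.066,780)
for cam in("scene","side"):
    im=cv2.imread(f"pics/{cam}{n}.png")
    a=proj(cam,place(np.c_[0*ys,ys,0*ys],*M)); d=a[-1]-a[0]; d/=np.linalg.norm(d); nrm=np.array([-d[1],d[0]])
    if cam=="side": nrm=-nrm
    h=np.linspace(-10,10,280)
    mp=(a[None]+h[:,None,None]*nrm).astype(np.float32)
    o=cv2.remap(im,mp[...,0],mp[...,1],cv2.INTER_CUBIC)
    p=proj(cam,place([[0,0,0],[.001,0,0],[0,0,.001]],*M)); print(cam,"px per mm perp: x",(p[1]-p[0])@nrm,"z",(p[2]-p[0])@nrm,"(14 strip px per px)")
    for e in(-.06,-.03,-.025,.025,.03,.06):
        q=int(np.interp(e,ys,range(780))); cv2.line(o,(q,0),(q,8),(0,0,255),1)
    cv2.line(o,(0,140),(8,140),(0,0,255),1); out+=[o,np.zeros((6,780,3),np.uint8)]
cv2.imwrite(f"pics/s{n}.png",np.vstack(out))
E
python3 strip.py 5
```

```text
scene px per mm perp: x 0.2864403226613756 z -0.26151753279100126 (14 strip px per px)
side px per mm perp: x -0.4060755890148034 z -0.12077941414034102 (14 strip px per px)
```

View pics/s5.png

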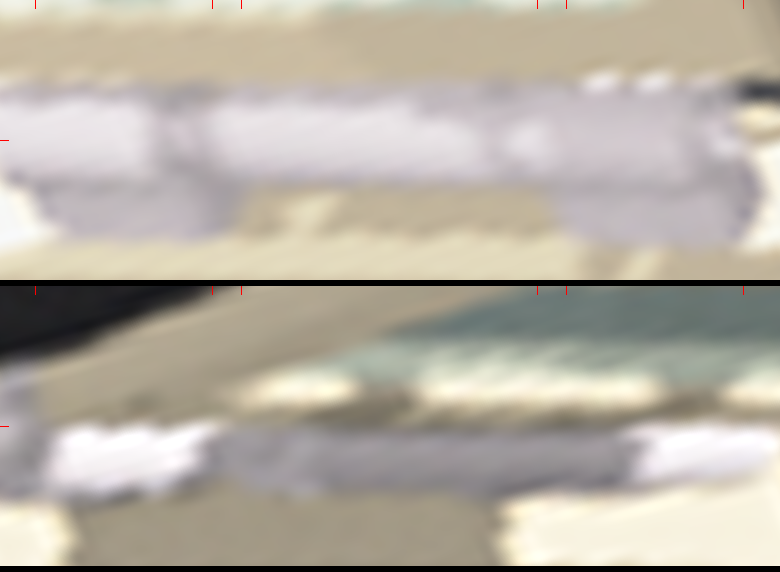

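The strips rectified along the hinge show the lid's tube edges in line with the machine's to within about 3 strip px (under 1 mm) in both views. Next I'll check the y gaps and the edge numbers.

```bash
cat > strip2.py <<'E'
import sys
from ov import *
n=sys.argv[1]; M=(.5957,-.1705,.078,-2.4); out=[]
ys=np.linspace(-.066,.066,780); h=np.linspace(-10,10,280)
for cam in("scene","side"):
    im=cv2.imread(f"pics/{cam}{n}.png")
    a=proj(cam,place(np.c_[0*ys,ys,0*ys],*M)); d=a[-1]-a[0]; Lp=np.linalg.norm(d); d/=Lp; nrm=np.array([-d[1],d[0]])
    if cam=="side": nrm=-nrm
    mp=(a[None]+h[:,None,None]*nrm).astype(np.float32)
    o=cv2.remap(im,mp[...,0],mp[...,1],cv2.INTER_CUBIC)
    g=np.gradient(cv2.GaussianBlur(o[...,1].astype(float),(1,9),0,sigmaX=1,sigmaY=4),axis=0)
    for nm,y0,y1 in(("left",-.055,-.038),("midL",-.018,0),("midR",0,.018),("right",.038,.055)):
        q=g[:,(ys>y0)&(ys<y1)].mean(1); k=np.argsort(-abs(q)); pk=[i for i in range(20,270) if abs(q[i])==abs(q[max(0,i-8):i+9]).max() and abs(q[i])>.4]
        print(cam,nm,[(i,round(q[i],1)) for i in pk])
    o2=o.copy()
    for e,c in((-.06,(0,0,255)),(-.03,(0,0,255)),(.03,(0,0,255)),(.06,(0,0,255)),(-.025,(0,160,0)),(.025,(0,160,0))):
        uv=proj(cam,place(tube(e,e)[0],*M))-a[0]
        s=uv@d; u=np.interp(s,(a-a[0])@d,np.arange(780),left=-99,right=999); v=(uv@nrm+10)*14
        cv2.polylines(o2,[np.c_[u,v].astype(np.int32)],False,c,1,cv2.LINE_AA)
    out.append(o2)
cv2.imwrite(f"pics/t{n}.png",np.vstack(out))
E
python3 strip2.py 5
```

```text
Traceback (most recent call last):
  File "strip2.py", line 11, in <module>
    g=np.gradient(cv2.GaussianBlur(o[...,1].astype(float),(1,9),0,sigmaX=1,sigmaY=4),axis=0)
                  ~~~~~~~~~~~~~~~~^^^^^^^^^^^^^^^^^^^^^^^^^^^^^^^^^^^^^^^^^^^^^^^^^^
cv2.error: OpenCV(4.12.0) :-1: error: (-5:Bad argument) in function 'GaussianBlur'
> Overload resolution failed:
>  - argument for GaussianBlur() given by name ('sigmaX') and position (3)
>  - argument for GaussianBlur() given by name ('sigmaX') and position (3)
```

```bash
sed -i 's/(1,9),0,sigmaX=1,sigmaY=4/(1,9),1,sigmaY=4/' strip2.py; python3 strip2.py 5
```

```text
scene left [(22, np.float64(-1.7)), (68, np.float64(0.5)), (83, np.float64(-1.0)), (102, np.float64(2.3)), (176, np.float64(-1.7)), (197, np.float64(0.7)), (241, np.float64(1.6))]
scene midL [(106, np.float64(2.2)), (173, np.float64(-1.8)), (195, np.float64(1.5)), (216, np.float64(-0.5)), (235, np.float64(1.8))]
scene midR [(120, np.float64(1.3)), (175, np.float64(-1.7)), (235, np.float64(2.2))]
scene right [(71, np.float64(1.8)), (88, np.float64(-1.6)), (115, np.float64(0.7)), (158, np.float64(-0.7)), (179, np.float64(-0.8)), (198, np.float64(0.8)), (251, np.float64(0.5))]
side left [(39, np.float64(3.4)), (62, np.float64(2.5)), (86, np.float64(-0.4)), (111, np.float64(-0.9)), (142, np.float64(6.2)), (165, np.float64(-0.7)), (202, np.float64(-4.8)), (224, np.float64(1.0)), (262, np.float64(-0.5))]
side midL [(32, np.float64(-0.4)), (84, np.float64(1.9)), (116, np.float64(-5.0)), (149, np.float64(1.7)), (171, np.float64(-0.5)), (184, np.float64(-0.5)), (208, np.float64(0.6))]
side midR [(30, np.float64(-1.3)), (55, np.float64(2.9)), (114, np.float64(-3.9)), (151, np.float64(1.8)), (187, np.float64(-0.8)), (211, np.float64(0.9))]
side right [(58, np.float64(2.6)), (88, np.float64(1.3)), (116, np.float64(-3.4)), (139, np.float64(5.9)), (187, np.float64(-2.1)), (207, np.float64(4.0))]
```

View pics/t5.png

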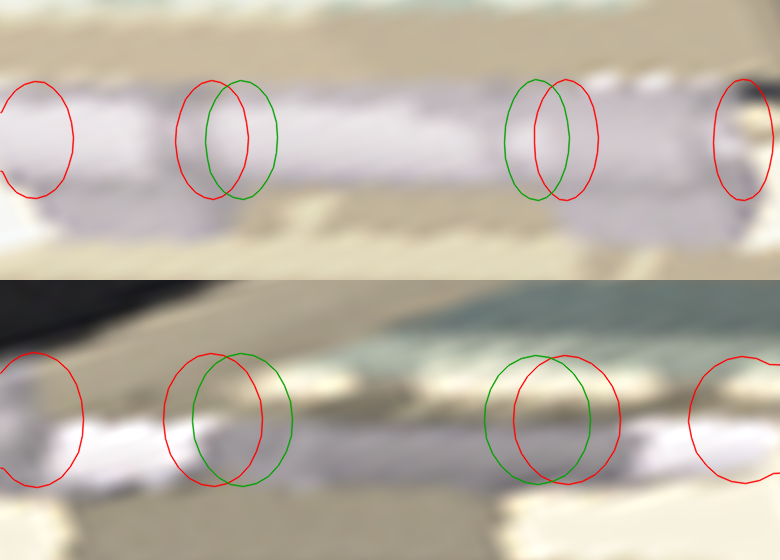

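Edges agree to about 0.25 px in both views, which is under 1 mm. Solving the pair suggests moving about +0.5 mm in x. The y gaps look roughly even and there is no lateral force. I'll nudge it, settle and check.

Emit:
carry_out(moves=[[0.5,0,-0.3,0,0,0,0],[0.5,0,-0.3,0,0,0,0],[0.5,0,-0.3,0,0,0,0],[0.5,0,-0.3,0,0,0,0],[0.5,0,-0.3,0,0,0,0]])

```text
time_s: 8.85
tcp_pos: [0.5972, -0.1702, 0.1762]
eef_rot: [18.5, 90.0, 106.0]
contact_force: [0.6, 0.5, -3.4]
gripper_width: 0.0096
```

```bash
python3 look.py 6; python3 o2.py 7; python3 strip2.py 7; python3 - <<'E'
from h import *
s=r.get_state(); print(s["time_s"],s["tcp_pos"],s["contact_force"],s["moment"],abs(s["qd"]).max())
E
```

```text
8.85 [ 0.5972 -0.1702  0.1762] 0.009553582431561389 [ 0.6308  0.5445 -3.4308] [ 0.0733 -0.0549 -0.0433] 
toolx [-0.  0. -1.] yaw 177.53487650896406
crops [170 160] [284 213]
scene crop origin 197 187 scale 8
side crop origin 307 240 scale 8
scene left [(27, np.float64(-1.6)), (85, np.float64(-0.7)), (107, np.float64(2.3)), (176, np.float64(-1.6)), (196, np.float64(0.6)), (241, np.float64(1.6))]
scene midL [(109, np.float64(2.5)), (176, np.float64(-1.9)), (196, np.float64(1.5)), (220, np.float64(-0.5)), (240, np.float64(1.8))]
scene midR [(125, np.float64(1.5)), (178, np.float64(-1.7)), (240, np.float64(2.2))]
scene right [(86, np.float64(-0.5)), (114, np.float64(0.7)), (157, np.float64(-0.7)), (178, np.float64(-0.8)), (198, np.float64(0.8)), (250, np.float64(0.5))]
side left [(40, np.float64(4.4)), (118, np.float64(-0.8)), (141, np.float64(5.9)), (164, np.float64(-0.7)), (202, np.float64(-4.9)), (224, np.float64(1.0)), (265, np.float64(-0.4))]
side midL [(80, np.float64(2.2)), (114, np.float64(-5.4)), (144, np.float64(2.0)), (187, np.float64(-1.0)), (208, np.float64(1.2))]
side midR [(30, np.float64(-1.5)), (53, np.float64(3.4)), (114, np.float64(-4.1)), (150, np.float64(1.6)), (181, np.float64(-0.7)), (210, np.float64(0.7))]
side right [(54, np.float64(2.6)), (87, np.float64(1.6)), (113, np.float64(-3.7)), (136, np.float64(6.7)), (155, np.float64(-1.8)), (187, np.float64(-2.0)), (207, np.float64(3.9))]
9.6 [ 0.59716269 -0.17019863  0.17625139] [-0.56023583  0.28151811 -3.1530596 ] [ 0.08012855 -0.10385168 -0.0628202 ] 0.10627796692708742
```

View pics/c6.png

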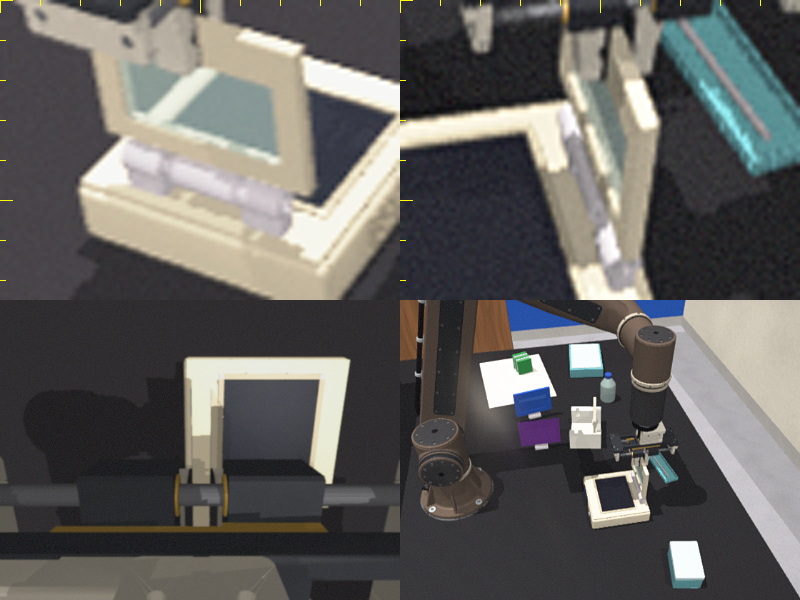

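The picture shows the lid upright between the knuckles, with the three tubes forming one continuous line. The tube edges in the scene view now match (176/176/178/178), the vertical force is the lid's weight alone, and the bystanders have not moved. Handing in.

```bash
python3 -c "
from plant import r
print(r.close_job()); s=r.get_state(); print(s['time_s'],s['tcp_pos'],s['contact_force'])"
```

```text
the job is handed in; nothing more can be done
None
the job is handed in; nothing more can be done
```

I took the windowed lid out of the robot-side slot of the rack and lowered it between the machine's two hinge knuckles. I handed the job in at about 9.6 s, with the gripper still holding the lid.

**Last checks**
- **Hole alignment:** in the scene view, the lower edges of the three tubes line up to about 2 strip pixels, roughly 0.5 mm. The side view agrees to about 0.25–0.5 px (around 1 mm), but its edges were harder to read because of shadows.
- **Upright and still:** the tool points straight down, joint speeds were about 0.1, and the grip width was steady at 9.6 mm.
- **Not touching the machine:** the force reading was about −3.2 N in z with under 1 N sideways. That is about the lid's weight, the same as when it hung free.
- **Other objects:** the last pictures show the blind cover in its slot, and the pin, bottle and tip box where they were.

**Less certain:** the gaps on either side of the lid's knuckle look roughly even, but I could only judge them to about 2–3 mm out of 5 mm each. The readings did not fully agree there: most boundaries in the scene view were consistently offset, while those in the side view were mixed. The height worked out from the grip suggested the lid might sit up to about 1 mm high, but the pictures did not show that.

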